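# Run the shelf-label test and unload the dock

## Task

A shelf label stands in the slot of the grey test dock. With the label in place, turn the dock's spring-loaded knob clockwise (seen from above) all the way to its stop, hold it there for about a second, then let go so that it springs fully back to rest. Then slide the label up out of its slot and put it into the small wooden crate, without knocking the loose battery cover on the dock out of place.

Things in the scene. Friction and masses are not known exactly. Their poses are not given: they have to be found in the camera images.
- dock: Grey painted box-shaped test dock, fixed, 150 (its x) x 300 (its y) x 60 mm high. Origin: centre of its underside. On its flat top, 60 mm above the table: the knob (at its y = +90 mm, x = 0) and the label slot (centred at its y = -55 mm, x = 0).
- slot_mouth (a point): Centre of the slot's mouth in the dock's top (dock axes). The slot is 15 mm wide (dock x), 112 mm long (dock y) and 26 mm deep.
- knob (a joint): Spring-return knob on the dock's top, vertical axis. 0 = at rest, grows clockwise seen from above up to the hard stop at 1.2 rad; a spring drives it back to 0. About 0.04 N m at rest, 0.18 N m at the stop.
- knob_center (a point): On the knob's axis, at mid height of its black bar grip, 24 mm above the dock's top. The bar is 84 long x 14 thick x 28 mm high (10 to 38 mm above the dock's top), centred on the axis, over a round skirt of radius 26 mm and height 10 mm. At rest the bar lies along the dock's x. The axes turn with the knob: x along the bar, z up.
- knob_front_end (a point): Middle of the bar's end that faces the robot at rest, 42 mm from the axis; turning clockwise it moves towards the dock's +y, away from the slot.
- label: The label under test: black electronic shelf label with a pale paper-like screen, 12 thick (its x) x 96 wide (its y) x 60 mm high (its z), 60 g, standing loose in the dock's slot on its long edge, 34 mm of it above the dock's top. Origin: middle of its lower edge.
- label_mid (a point): Centre of that label, 30 mm above its lower edge.
- crate: Small open wooden crate on the table, fixed, 200 (its x) x 150 (its y) x 90 mm high, walls and floor 10 mm. Origin: centre of its underside. Two flat labels, 12 mm thick, lie on its floor. It stands to the left or right of the dock; a stack of green battery trays is on the other side.
- battery_trays: Stack of green battery trays with steel coin cells, fixed, 190 x 140 x 33 mm. Origin: centre of its underside.
- cover: Bystander: black battery cover, 25 x 40 x 6 mm, lying loose on the dock's top between knob and slot, towards the robot. Origin: centre of its underside.
Not all that is in view belongs to the job. What is shaped like the label but blue is not meant.

How it is judged:
On the way, in this order (a step that is already met when the one before it is completed fails the run):
1. the knob is held at its stop (above 1.12 rad) for half a second with the label in the slot (value of joint knob above 1.12 rad and z of label in the frame of dock below 0.045 m), for 0.5 s.
2. the knob is let go and is back at rest (below 0.1 rad), untouched, the label still in the slot (value of joint knob below 0.1 rad and contact force between dock and the fingers below 0.2 N and z of label in the frame of dock below 0.045 m), for 0.2 s.
3. the label is lifted clear of the slot (z of label in the frame of dock above 0.062 m), for 0.1 s.
At the end, for the whole second after the job is handed in: The label lies at rest inside the wooden crate (its centre within the inner walls and at least 15 mm below the rim), released, and the knob is at rest (below 0.1 rad) (x of label_mid in the frame of crate between -0.09 and 0.09 m and y of label_mid in the frame of crate between -0.065 and 0.065 m and z of label_mid in the frame of crate below 0.075 m and linear speed of label below 0.02 m/s and value of joint knob below 0.1 rad); the robot touches nothing.
It fails at once if the battery cover on the dock is shifted by more than 30 mm (distance of cover from where it was at the start of the episode above 0.03 m).
It also fails if it takes over 64 s, if anything falls off the work surface, if the arm or the gripper's body presses on something with over 40 N, if the wrist force passes 120 N, or if a joint passes its speed limit or range.

## Robot

A 6-joint arm with a two-finger parallel gripper is mounted at the origin on the work surface. World frame = base frame: x ahead of the robot, y to its left, z up, the work surface at z = 0. Lengths are in m, angles in rad, forces in N, time in s.
With the tool pointing down it reaches from about 0.25 to 0.725 m from the base axis. Payload 4 kg.
Tool frame: the origin (TCP) lies midway between the tips of the shut fingers; the grasp point (between the pads) lies 19 mm behind it; z points along the fingers, y is the direction in which the jaws open and shut (so a half turn about z gives the same grasp; the last joint's range is limited). The gripper opens to 85 mm and grips with 20 to 120 N. Pads are 22 mm wide; open, the fingers measure 114 mm over their backs; the gripper's body (76 mm by 85 mm) begins 54 mm behind the grasp point. The pads swing forward as they close: fully open they stand 13 mm farther back than shut.
Start: joints at [1.143, 0.241, 0.005, 1.335, 0, 1.571], TCP at [0.207, 0.455, 0.231] pointing down, gripper open.
Joint ranges: [-2.72, 2.72], [-1.05, 1.87], [-1.09, 1.28], [-1.99, 2.15], [-1.42, 1.44], [-3.14, 3.14]. Speed limits (rad/s): [2.79, 2.79, 3.14, 3.14, 3.14, 3.14].

## Interface

Orientations are given as a unit quaternion [x, y, z, w].
In Python, from workcell import get_obs, camera, camera_model, job_done, masks_of gives the robot as it stands.
- The arm moves only by the tool jog_arm, never from a script. Its argument "deltas" is a list that holds one entry, the list of rows, each a list of 7 numbers: the shift along the tool's x, y, z in mm, then the turn, a rotation vector about the tool's x, y, z in degrees, then the finger opening in mm, from 0 to 85.4. A call has 1 to 5 rows; each row shifts and turns the pose as measured when the row begins, along the tool's axes as they then stand; what a row does not reach is not made up. A row lasts 1/10 s, in which the tool goes at most 50 mm and 8.59 degrees, less where a joint would pass 70% of its speed; a pose out of reach is approached as far as the arm can. A call with a gripper value outside its range is refused whole. The fingers move at their own pace and stop on an object; the grip force is fixed at half the most. Time passes only in rows, so rows that do not move let the fingers close. It gives the time, the measured TCP pose, the force and the opening at its end, in the units of the state.
- get_obs(): the state, without advancing time (a new reading comes with each control period).
- camera(name): name is "side" or "top" or "wrist"; returns the picture (480x640x3 uint8, red, green, blue); there is no depth.
- camera_model(name): a dict with "fovy" (degrees; the focal length in pixels is half the picture's height over the tangent of half this angle, whatever the lens; pixels are square), "cx", "cy" (the principal point, pixels), "pose" (4x4, takes a point from camera to world coordinates); the wrist camera has in their place "T_tool_cam" (4x4, takes a point from camera to tool coordinates, whose origin is the TCP and whose axes are the flange's). Camera axes: x right, y down, z forward; pixel columns grow to the right and rows downward; lengths in m; the calibration is good to about 2 mm. The wrist camera is an equidistant fisheye: a pixel r from the principal point sees the ray r / f radians off the axis. A picture is of the moment at which its call begins: read the wrist's pose just before it. camera_model takes no time and is no camera call.
- job_done(): hands the job in, once; it reports no verdict.
Trained networks look in the newest picture that a camera, given by its name, has taken for a name from the list of things; names that differ only in an ending like _2 or _b are one class to them, and where a whole thing is asked for, a point or a joint stands for the part that bears it (a point fixed in the world has none). Each returns a list of dicts, best first, with "conf" (0 to 1); they miss things now and then, are a little off and sometimes report something else, mostly with a low value. They report only what shows in the picture. A call takes as long as a camera call. They do not tell look-alikes from the thing itself.
- masks_of(target, camera): "pixels" (480x640 bool, what is visible of it) and "at" ([column, row] in pixels, amid what is visible of it).
The state is a dict: "clock": time; "joint_pos": joint angles; "joint_vel": joint speeds; "tau": joint torques, N m; "eef_pos": TCP position; "tool_rot": TCP orientation; "ft_force": force on the tool from outside, world axes, zero at the start; "ft_torque": the same for the moment, N m; "grip_width": finger opening in m.
Only numpy, scipy, OpenCV 4.12 (cv2) and the standard library are available. Lean on these libraries where they do the work, as an engineer would, in place of code of your own. Each camera call takes 0.05 s, during which the arm holds its last target. There are 200 camera calls.

## Working session

There is one attempt and no reset: what is moved stays moved. The work goes in short steps, Python scripts to look and compute and a tool call to move; the robot and the scene stay as the last step left them, time stands still between calls to the robot, and variables do not carry over. Pictures are saved under pics/ and viewed, about 8 in all and at most 12, crops included, and the job is handed in when it is done.

Besides the shell and the picture viewer there is one more tool, called as name(argument=value, ...) on one line, values as JSON. jog_arm: Moves the arm, as the interface text tells. Its arguments: {"type":"object","properties":{"deltas":{"type":"array"}},"required":["deltas"]}

```bash
mkdir -p pics; ls; cat > h.py <<'E'
import numpy as np, cv2
from workcell import get_obs, camera, camera_model, job_done, masks_of
def snap(n,f):
    im=camera(n); cv2.imwrite(f'pics/{f}.png',im[:,:,::-1]); return im
def ray(n,px):
    m=camera_model(n); f=240/np.tan(np.radians(m['fovy'])/2)
    T=np.array(m['pose']); d=np.array([(px[0]-m['cx'])/f,(px[1]-m['cy'])/f,1.])
    return T[:3,3],T[:3,:3]@d
def onz(n,px,z):
    o,d=ray(n,px); return o+d*(z-o[2])/d[2]
def proj(n,P):
    m=camera_model(n); f=240/np.tan(np.radians(m['fovy'])/2)
    T=np.linalg.inv(np.array(m['pose'])); c=T[:3,:3]@np.array(P)+T[:3,3]
    return np.array([m['cx']+f*c[0]/c[2],m['cy']+f*c[1]/c[2]])
E
python3 - <<'E'
from h import *
a=snap('top','top0'); b=snap('side','side0')
for c in('top','side'):
    m=camera_model(c);print(c,m['fovy'],m['cx'],m['cy'],np.round(m['pose'],3).tolist())
    for t in('dock','label','knob','crate','cover','battery_trays'):
        for r in masks_of(t,c)[:3]:
            p=r['pixels'];(x,y),(w,h),an=cv2.minAreaRect(np.argwhere(p)[:,::-1].astype(np.float32))
            print(c,t,round(r['conf'],2),np.round(r['at']),p.sum(),'rect',np.round([x,y,w,h,an],1))
print(get_obs())
E
```

```text
pics
top 45.124407043675305 318.34271032162644 240.87699220103153 [[0.02, -0.996, 0.089, 0.363], [-0.999, -0.018, 0.026, -0.011], [-0.025, -0.09, -0.996, 1.064], [0.0, 0.0, 0.0, 1.0]]
top dock 0.72 [332. 175.] 14035 rect [333.8 172.7  89.3 172.1  74.3]
top label 0.87 [368. 287.] 419 rect [365.1 290.5  55.3   8.7  14. ]
top label 0.76 [508. 342.] 708 rect [509.6 342.1  12.6  63.8  76. ]
top label 0.75 [363. 157.] 648 rect [362.8 159.9  12.2  57.7  74.5]
top knob 0.95 [284. 183.] 845 rect [282.1 181.8  47.   28.6  50.2]
top crate 0.59 [136. 230.] 8017 rect [143.2 230.2 118.3  99.6  86.5]
top cover 0.54 [328. 194.] 322 rect [331.  195.1  14.8  22.8  76. ]
top battery_trays 0.63 [520. 217.] 9106 rect [520.  217.5 107.   86.   90. ]
side 55.70119725971708 316.9129594538522 241.44115089263883 [[0.846, -0.368, 0.386, 0.088], [-0.533, -0.594, 0.602, -0.55], [0.008, -0.716, -0.698, 0.699], [0.0, 0.0, 0.0, 1.0]]
side dock 0.76 [370. 235.] 8708 rect [373.1 232.7 153.3  74.6  27.7]
side dock 0.6 [396. 225.] 689 rect [397.1 225.8  46.5  15.7  26.6]
side label 0.79 [396. 229.] 709 rect [398.1 226.
[... 441 characters left out ...]
.2]
{'clock': 0.7, 'joint_pos': array([1.14304089e+00, 2.40552495e-01, 5.00633848e-03, 1.33519616e+00,
       3.61184254e-05, 1.57078947e+00]), 'joint_vel': array([ 4.27684137e-05, -1.80354618e-03,  8.69865094e-04, -5.30680879e-04,
        2.14740949e-03,  3.81646861e-05]), 'tau': array([ 1.73181863e-03, -3.72076964e+01,  2.52642542e+01,  7.59813629e-04,
       -2.88945785e-05, -2.24260631e-06]), 'eef_pos': array([0.20740668, 0.45495828, 0.23133264]), 'tool_rot': array([ 2.12247502e-01,  9.77215942e-01,  3.02238143e-05, -1.19155839e-05]), 'ft_force': array([-0.39001034, -0.28973183, -0.27392035]), 'ft_torque': array([ 0.00162731, -0.01947943, -0.00610495]), 'grip_width': 0.08534988595262508}
```

```bash
python3 - <<'E'
import cv2
a=cv2.imread('pics/top0.png');cv2.imwrite('pics/v1.png',cv2.resize(a,(800,600),interpolation=cv2.INTER_CUBIC))
b=cv2.imread('pics/top0.png')[100:325,210:510];cv2.imwrite('pics/v2.png',cv2.resize(b,(800,600),interpolation=cv2.INTER_CUBIC))
E
```

```text
(no output)
```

View pics/v1.png

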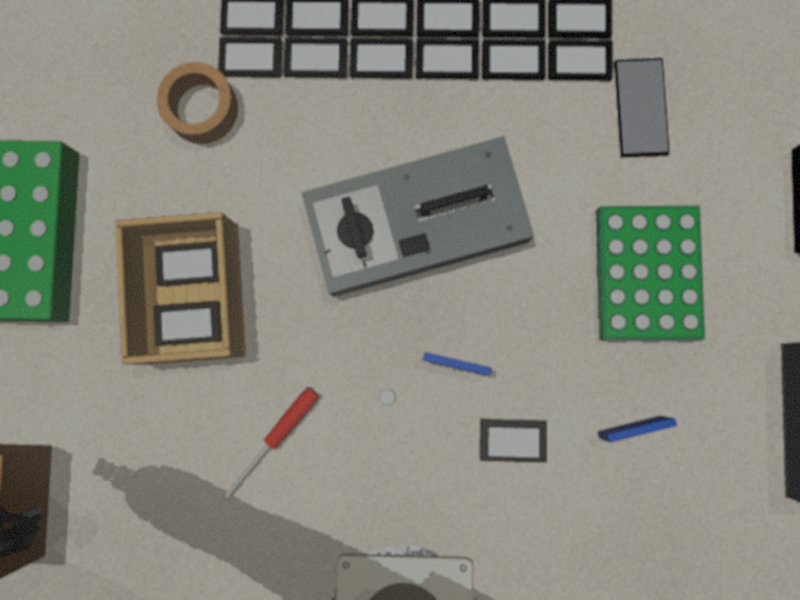

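View pics/v2.png

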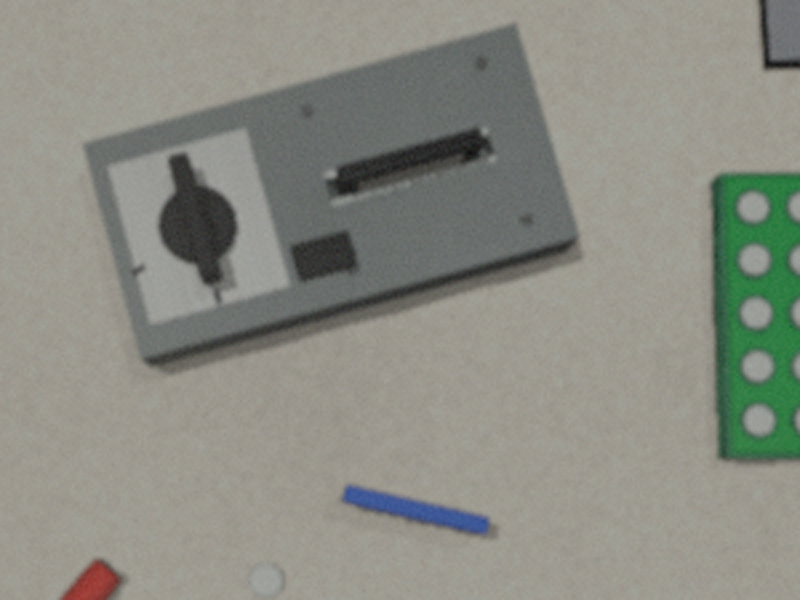

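View pics/side0.png

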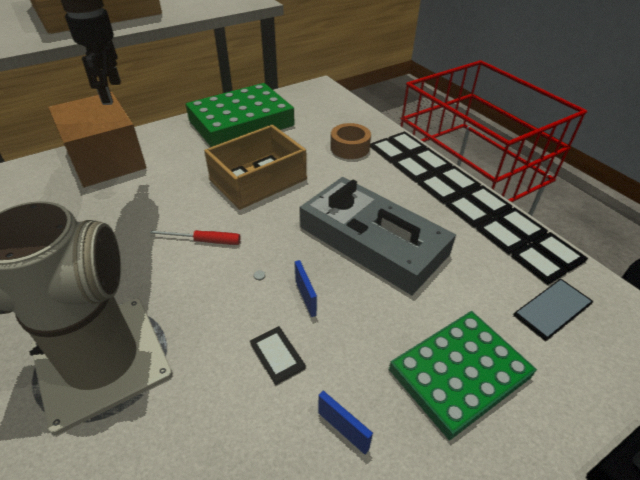

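The knob is near (284,183) in the top view and the label in the slot near (363,158). The cover is near (332,195), with the crate left of the dock and the trays to the right. The blue pieces on the table are decoys. Next I'll fit the poses.

```bash
cat >> h.py <<'E'
from scipy.optimize import least_squares
def W(p,q): # dock local->world
    c,s=np.cos(p[2]),np.sin(p[2]); return np.array([p[0]+c*q[0]-s*q[1],p[1]+s*q[0]+c*q[1],q[2]])
def loc(p,P):
    c,s=np.cos(p[2]),np.sin(p[2]); d=np.array(P[:2])-p[:2]; return np.array([c*d[0]+s*d[1],-s*d[0]+c*d[1]])
def fit(cor,p0):
    return least_squares(lambda p:np.concatenate([proj(c,W(p,q))-px for c,q,px in cor]),p0)
E
python3 - <<'E'
from h import *
v=lambda x,y:np.array([210+x/2.6667,100+y/2.6667])
cor=[('top',(.075,.15,.06),v(85,144)),('top',(.075,-.15,.06),v(517,25)),('top',(-.075,-.15,.06),v(575,236)),('top',(-.075,.15,.06),v(146,353)),
('side',(-.075,.15,.06),np.array([301,211])),('side',(.075,-.15,.06),np.array([454,236])),('side',(.075,.15,.06),np.array([344,179]))]
for s in (cor[:4],cor):
    r=fit(s,[.45,0,.27]);print(r.x,np.degrees(r.x[2]),r.fun.round(1))
p=r.x
print('knob bar ends expected top px',proj('top',W(p,(.042,.09,.098))),proj('top',W(p,(-.042,.09,.098))),'seen',v(180,155),v(212,283))
print('knob',W(p,(0,.09,.084)),'label',W(p,(0,-.055,.094)))
print('label px exp',proj('top',W(p,(0,-.103,.094))),proj('top',W(p,(0,-.007,.094))),'seen',v(475,135),v(340,175))
print('side label exp', proj('side',W(p,(0,-.103,.094))),proj('side',W(p,(0,-.007,.094))))
print('cover',loc(p,onz('top',(331,195),.066)),loc(p,onz('side',(356,225),.066)))
q=lambda x,y:np.array([x,y])/1.25
for a in [(117,220),(224,214),(230,357),(123,362)]: print('crate rim',onz('top',q(*a),.09))
E
```

```text
[ 0.57783605 -0.0092799   0.28720787] 16.455798900693555 [-0.7 -0.9  0.3 -1.1  2.3  0.2 -2.   1.7]
[ 0.57797208 -0.01093793  0.28639039] 16.408960529291427 [ 0.3 -1.1  1.3 -1.1  3.3  0.2 -1.1  1.6 -2.5 -3.6  1.6 -0.8 -2.1 -2.2]
knob bar ends expected top px [277.49521514 156.55649626] [290.23631806 203.58930681] seen [277.49915626 158.12427345] [289.49900626 206.12367345]
knob [0.55254785 0.07539636 0.084     ] label [ 0.59350912 -0.06369776  0.094     ]
label px exp [393.24800054 150.52102529] [338.92570794 165.40111463] seen [388.12277347 150.6243672 ] [337.49840627 165.6241797 ]
side label exp [418.93049511 231.27724047] [378.95256869 210.02260251]
cover [-0.04095544  0.0183439 ] [-0.04205025  0.0175982 ]
crate rim [0.5560525  0.40537174 0.09      ]
crate rim [0.56667771 0.25697513 0.09      ]
crate rim [0.37056275 0.24058157 0.09      ]
crate rim [0.36090816 0.38631908 0.09      ]
```

jog_arm(deltas=[[[-43, -18.5, 0, 0, 0, 0, 50], [-43, -18.5, 0, 0, 0, 0, 50], [-43, -18.5, 0, 0, 0, 0, 50], [-43, -18.5, 0, 0, 0, 0, 50], [-43, -18.5, 0, 0, 0, 0, 50]]])

```text
clock: 1.2
eef_pos: [0.3669, 0.2825, 0.2311]
tool_rot: [0.205, 0.979, 0.002, 0.0]
ft_force: [0.7, 0.5, -0.2]
grip_width: 0.0499
```

jog_arm(deltas=[[[-43, -18.5, 0, 0, 0, 0, 50], [-43, -18.5, 0, 0, 0, 0, 50], [-43, -18.5, 0, 0, 0, 0, 50], [-43, -18.5, 0, 0, 0, 0, 50], [-43, -18.5, 0, 0, 0, 0, 50]]])

```text
clock: 1.7
eef_pos: [0.5326, 0.1036, 0.232]
tool_rot: [0.205, 0.979, 0.003, 0.002]
ft_force: [0.3, 0.9, 0.3]
grip_width: 0.0499
```

jog_arm(deltas=[[[0, 0, 0, 0, 0, -8.1, 50], [0, 0, 0, 0, 0, -8.1, 50], [0, 0, 0, 0, 0, -8.1, 50], [0, 0, 0, 0, 0, -8.1, 50], [0, 0, 0, 0, 0, -8.1, 50]]])

```text
clock: 2.2
eef_pos: [0.5377, 0.0956, 0.2304]
tool_rot: [-0.154, 0.988, 0.002, 0.003]
ft_force: [0.9, -0.0, -0.2]
grip_width: 0.05
```

```bash
cat >> h.py <<'E'
from scipy.spatial.transform import Rotation as R
def tool():
    o=get_obs(); T=np.eye(4); T[:3,:3]=R.from_quat(o['tool_rot']).as_matrix(); T[:3,3]=o['eef_pos']; return T
def wcam(T): return T@np.array(camera_model('wrist')['T_tool_cam'])
def wf(): m=camera_model('wrist'); return 240/np.tan(np.radians(m['fovy'])/2),m['cx'],m['cy']
def wproj(C,P):
    f,cx,cy=wf(); c=np.linalg.inv(C)[:3]@np.append(P,1); th=np.arctan2(np.hypot(*c[:2]),c[2]); u=c[:2]/np.hypot(*c[:2])
    return np.array([cx,cy])+f*th*u
def wonz(C,px,z):
    f,cx,cy=wf(); d=np.array(px)-[cx,cy]; r=np.hypot(*d); th=r/f
    d=C[:3,:3]@np.append(np.sin(th)*d/r,np.cos(th)); return C[:3,3]+d*(z-C[2,3])/d[2]
def delta(P,phi): # mm and deg in tool axes to reach P with tool down, jaw axis at phi deg
    T=tool(); c,s=np.cos(np.radians(phi)),np.sin(np.radians(phi))
    G=np.array([[-s,c,0],[c,s,0],[0,0,-1.]]).T; G=np.array([[s,c,0],[-c,s,0],[0,0,-1.]]) if np.linalg.det(G)<0 else G
    print('pos',T[:3,3].round(4),'phi',np.degrees(np.arctan2(T[1,1],T[0,1])).round(1))
    print('d mm',(T[:3,:3].T@(np.array(P)-T[:3,3])*1e3).round(1),'rot',np.degrees(R.from_matrix(T[:3,:3].T@G).as_rotvec()).round(1))
E
python3 - <<'E'
from h import *
T=tool(); im=snap('wrist','w1'); C=wcam(T); print(wf(),C.round(3).tolist())
p=[.578,-.0105,.287]
o=im[:,:,::-1].copy()
for q in [(.042,.09,.098),(-.042,.09,.098),(0,-.103,.094),(0,-.007,.094),(.075,.15,.06),(-.075,.15,.06),(-.075,-.15,.06),(.075,-.15,.06)]:
    u=wproj(C,W(p,q));print(q,u.round()); cv2.circle(o,tuple(int(a) for a in u),3,(0,0,255),-1)
cv2.imwrite('pics/w1o.png',o)
delta(W(p,(0,.09,.18)),106.4)
E
```

```text
(np.float64(371.64829954431775), 319.8138132883079, 242.03970590652747) [[-0.304, 0.914, 0.267, 0.472], [0.953, 0.291, 0.087, 0.074], [0.002, 0.281, -0.96, 0.372], [0.0, 0.0, 0.0, 1.0]]
(0.042, 0.09, 0.098) [290. 289.]
(-0.042, 0.09, 0.098) [290. 185.]
(0, -0.103, 0.094) [ 80. 234.]
(0, -0.007, 0.094) [173. 235.]
(0.075, 0.15, 0.06) [357. 307.]
(-0.075, 0.15, 0.06) [366. 142.]
(-0.075, -0.15, 0.06) [ 57. 152.]
(0.075, -0.15, 0.06) [ 75. 292.]
pos [0.5377 0.0957 0.2304] phi 107.9
d mm [ -7.7 -23.5  50.4] rot [0.1 0.3 1.5]
```

View pics/w1o.png

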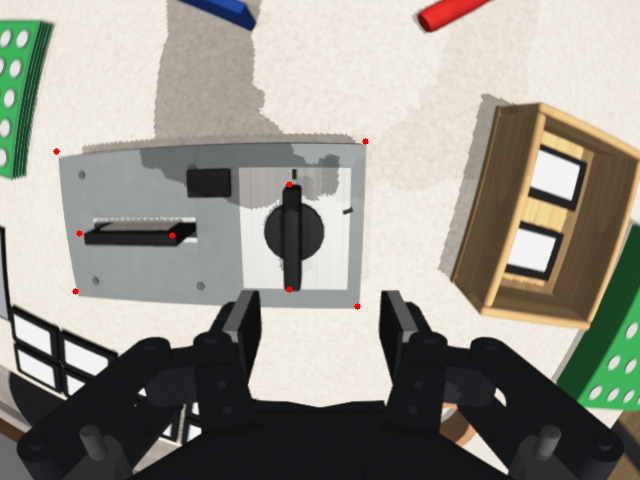

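The wrist overlay matches the dock well. The bar ends show at (291,186) and (291,290), and the dock's top corners at (59,157), (365,144), (359,307) and (78,292). I'll refine the fit from these.

```bash
python3 - <<'E'
from h import *
C=wcam(tool()); A=np.array
cor=[((-.075,-.15,.06),(59,157)),((-.075,.15,.06),(365,144)),((.075,.15,.06),(359,307)),((.075,-.15,.06),(78,292)),((-.042,.09,.098),(291,185)),((.042,.09,.098),(291,290.5))]
r=least_squares(lambda p:np.concatenate([wproj(C,W(p,q))-A(u) for q,u in cor]),[.578,-.01,.287]);print(r.x,np.degrees(r.x[2]),r.fun.round(1))
p=r.x
print('label top ends',loc(p,wonz(C,(85,236),.094)),loc(p,wonz(C,(172,237),.094)))
print('knob',W(p,(0,.09,0)),'label',W(p,(0,-.055,0)))
delta(W(p,(0,.09,.18)),np.degrees(p[2])+90)
E
```

```text
[ 0.57989365 -0.00880815  0.2986927 ] 17.113830928428513 [-1.8 -2.3  1.3 -1.6  0.   0.2 -1.1  2.7 -0.3  1.2  0.5  0.3]
label top ends [-0.0007819  -0.09808512] [-0.00064369 -0.00873425]
knob [0.55340926 0.07720683 0.        ] label [ 0.59607856 -0.06137286  0.        ]
pos [0.5377 0.0957 0.2304] phi 107.9
d mm [ -9.  -22.5  50.4] rot [0.1 0.3 0.8]
```

jog_arm(deltas=[[[-9, -22, 20, 0, 0.3, 0, 50], [0, 0, 20, 0, 0, 0, 50], [0, 0, 0, 0, 0, 0, 50]]])

```text
clock: 2.55
eef_pos: [0.5544, 0.0775, 0.1906]
tool_rot: [-0.153, 0.988, 0.001, 0.002]
ft_force: [-1.6, 0.1, 0.1]
grip_width: 0.05
```

```bash
python3 -c "
from h import *
delta([.553,.0767,.078],106.8)"
```

```text
pos [0.5544 0.0775 0.1906] phi 107.5
d mm [  2.   -0.6 112.6] rot [0.1 0.2 0.7]
```

jog_arm(deltas=[[[2, -0.6, 40, 0, 0.2, 0.7, 50], [0, 0, 40, 0, 0, 0, 50], [0, 0, 30, 0, 0, 0, 50], [0, 0, 3, 0, 0, 0, 50], [0, 0, 0, 0, 0, 0, 50]]])

```text
clock: 3.05
eef_pos: [0.5567, 0.0777, 0.0803]
tool_rot: [-0.143, 0.99, 0.001, 0.004]
ft_force: [0.6, -0.4, 1.3]
grip_width: 0.0498
```

```bash
python3 -c "
from h import *
delta([.553,.0767,.078],106.8)"
```

```text
pos [0.5567 0.0777 0.0803] phi 106.4
d mm [3.8 0.1 2.3] rot [ 0.   0.5 -0.4]
```

jog_arm(deltas=[[[3.8, 0, 2, 0, 0.5, 0, 50], [0, 0, 0, 0, 0, 0, 20], [0, 0, 0, 0, 0, 0, 20], [0, 0, 0, 0, 0, 0, 10], [0, 0, 0, 0, 0, 0, 10]]])

```text
clock: 3.55
eef_pos: [0.5561, 0.0783, 0.0843]
tool_rot: [-0.143, 0.99, 0.001, 0.004]
ft_force: [1.9, 0.4, -6.3]
grip_width: 0.0124
```

jog_arm(deltas=[[[0, 0, 0, 0, 0, 0, 8], [0, 0, 0, 0, 0, 0, 8], [0, 0, 0, 0, 0, 0, 8]]])

```text
clock: 3.85
eef_pos: [0.5562, 0.0783, 0.0843]
tool_rot: [-0.143, 0.99, 0.001, 0.004]
ft_force: [-0.1, 0.5, -2.8]
grip_width: 0.0121
```

```bash
python3 - <<'E'
from h import *
im=snap('wrist','w2'); cv2.imwrite('pics/w2c.png',cv2.resize(im[130:380,150:480,::-1],(792,600)))
delta([.553,.0767,.078],106.8); print(get_obs()['joint_pos'],get_obs()['ft_force'],get_obs()['ft_torque'])
E
```

```text
pos [0.5561 0.0782 0.0843] phi 106.4
d mm [ 3.5 -0.6  6.3] rot [ 0.   0.5 -0.4]
[ 0.13880979  0.45818716 -0.08055902  1.02374941  0.00175815 -0.14791918] [-0.14381523  0.92223529 -1.65755023] [ 0.0601823  -0.0802301   0.00087307]
```

View pics/w2c.png

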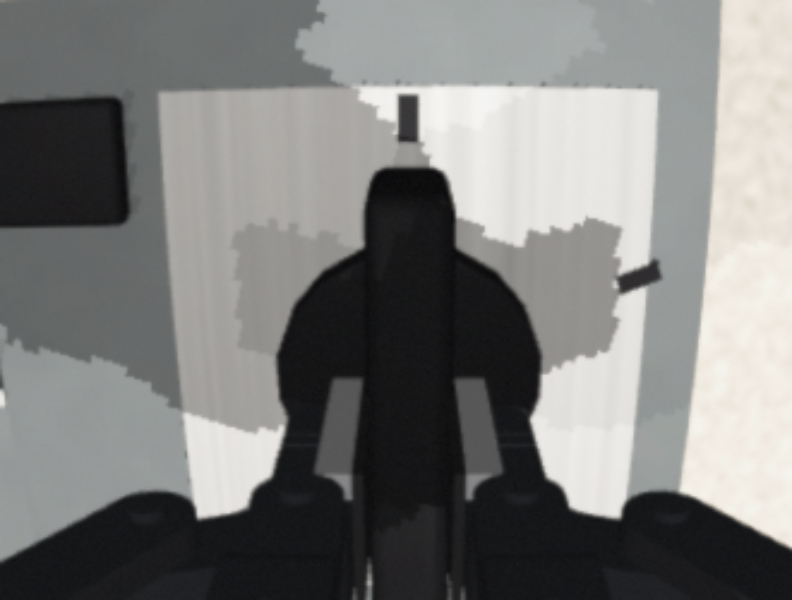

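jog_arm(deltas=[[[0, 0, 0, 0, 0, 0, 30], [0, 0, 0, 0, 0, 0, 30], [3.5, -0.6, 6, 0, 0.5, 0, 30], [0, 0, 0, 0, 0, 0, 30], [0, 0, 0, 0, 0, 0, 30]]])

```text
clock: 4.4
eef_pos: [0.5541, 0.0758, 0.0793]
tool_rot: [-0.142, 0.99, -0.0, 0.001]
ft_force: [-0.6, 0.4, 0.2]
grip_width: 0.0302
```

```bash
python3 -c "
from h import *
delta([.553,.0767,.078],106.8); print(get_obs()['ft_force'])"
```

```text
pos [0.5541 0.0758 0.0793] phi 106.4
d mm [0.8 1.2 1.3] rot [-0.1  0.1 -0.4]
[-0.56764044  0.39540076  0.17954916]
```

jog_arm(deltas=[[[0.8, 1.5, 1.5, 0, 0, 0, 25], [0, 0, 0, 0, 0, 0, 14], [0, 0, 0, 0, 0, 0, 12], [0, 0, 0, 0, 0, 0, 8], [0, 0, 0, 0, 0, 0, 8]]])

```text
clock: 4.9
eef_pos: [0.5527, 0.0773, 0.0778]
tool_rot: [-0.142, 0.99, -0.0, 0.001]
ft_force: [0.2, -0.0, -0.5]
grip_width: 0.0124
```

Good. Now I'll turn the knob.

jog_arm(deltas=[[[0, 0, 0, 0, 0, 7, 8], [0, 0, 0, 0, 0, 7, 8], [0, 0, 0, 0, 0, 7, 8], [0, 0, 0, 0, 0, 7, 8], [0, 0, 0, 0, 0, 7, 8]]])

```text
clock: 5.4
eef_pos: [0.5527, 0.078, 0.0778]
tool_rot: [0.173, 0.985, 0.0, 0.001]
ft_force: [-0.6, -0.2, -0.2]
grip_width: 0.0126
```

```bash
python3 -c "
from h import *
delta([.553,.0767,.078],106.8-68.7); print(get_obs()['ft_force'],get_obs()['ft_torque'])"
```

```text
pos [0.5527 0.078  0.0778] phi 70.1
d mm [-0.7 -1.1 -0.2] rot [ 0.1  0.1 32. ]
[-0.63499106 -0.15501146 -0.20561009] [0.05118738 0.0866442  0.14573227]
```

jog_arm(deltas=[[[0, 0, 0, 0, 0, 7, 8], [0, 0, 0, 0, 0, 7, 8], [0, 0, 0, 0, 0, 7, 8], [0, 0, 0, 0, 0, 6, 8], [0, 0, 0, 0, 0, 5, 8]]])

```text
clock: 5.9
eef_pos: [0.5531, 0.0786, 0.0779]
tool_rot: [0.447, 0.895, 0.001, 0.001]
ft_force: [-0.8, -0.2, 0.5]
grip_width: 0.0126
```

jog_arm(deltas=[[[0, 0, 0, 0, 0, 3, 8], [0, 0, 0, 0, 0, 3, 8], [0, 0, 0, 0, 0, 3, 8]]])

```text
clock: 6.2
eef_pos: [0.5531, 0.0786, 0.0779]
tool_rot: [0.513, 0.859, 0.0, 0.002]
ft_force: [-1.7, -0.8, 1.5]
grip_width: 0.0126
```

```bash
python3 -c "
from h import *
delta([.553,.0767,.078],106.8-68.7); print(get_obs()['ft_force'],get_obs()['ft_torque'])
im=snap('wrist','w3'); cv2.imwrite('pics/w3c.png',cv2.resize(im[130:380,150:480,::-1],(792,600)))"
```

```text
pos [0.5531 0.0786 0.0779] phi 28.3
d mm [-1.7 -1.  -0.1] rot [ 0.1  0.2 -9.8]
[-1.68145559 -0.75273161  1.49630593] [-0.30720671  0.07629492  2.59560271]
```

View pics/w3c.png

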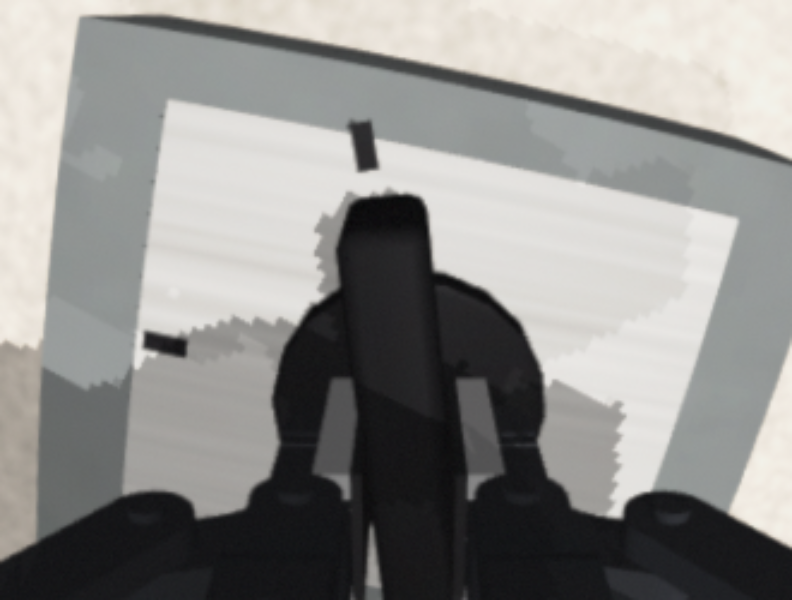

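The bar points at the stop mark (365,145 in the crop), and 2.6 N m of torque confirms it is on the stop. I'll hold it there.

jog_arm(deltas=[[[0, 0, 0, 0, 0, 0.5, 8], [0, 0, 0, 0, 0, 0.5, 8], [0, 0, 0, 0, 0, 0.5, 8], [0, 0, 0, 0, 0, 0.5, 8], [0, 0, 0, 0, 0, 0.5, 8]]])

```text
clock: 6.75
eef_pos: [0.5521, 0.0799, 0.0781]
tool_rot: [0.527, 0.85, 0.0, 0.001]
ft_force: [-1.6, 0.7, 3.4]
grip_width: 0.013
```

jog_arm(deltas=[[[0, 0, 0, 0, 0, 0.5, 8], [0, 0, 0, 0, 0, 0.5, 8], [0, 0, 0, 0, 0, 0.5, 8], [0, 0, 0, 0, 0, 0.5, 8]]])

```text
clock: 7.15
eef_pos: [0.5522, 0.08, 0.0782]
tool_rot: [0.544, 0.839, 0.0, 0.001]
ft_force: [-0.1, -0.5, 1.7]
grip_width: 0.0129
```

```bash
python3 -c "
from h import *
delta([.553,.0767,.078],106.8-68.7); print(get_obs()['ft_force'],get_obs()['ft_torque'])"
```

```text
pos [0.5522 0.08   0.0782] phi 24.1
d mm [-3.3 -0.6  0.2] rot [  0.1   0.  -14. ]
[-0.0596118  -0.50667558  1.70031843] [0.07665106 0.39924614 2.22845594]
```

jog_arm(deltas=[[[0, 0, 0, 0, 0, 0, 30], [0, 0, 0, 0, 0, 0, 40], [0, 0, -30, 0, 0, 0, 45], [0, 0, -40, 0, 0, 0, 50], [0, 0, -45, 0, 0, 0, 50]]])

```text
clock: 7.65
eef_pos: [0.5479, 0.0776, 0.1872]
tool_rot: [0.553, 0.833, -0.005, -0.005]
ft_force: [0.9, -0.3, -0.2]
grip_width: 0.0502
```

jog_arm(deltas=[[[0, 0, 0, 0, 0, 4, 50], [0, 0, 0, 0, 0, 4, 50], [0, 0, 0, 0, 0, 0, 50], [0, 0, 0, 0, 0, 0, 50]]])

```text
clock: 8.05
eef_pos: [0.5546, 0.0774, 0.1971]
tool_rot: [0.616, 0.788, 0.002, 0.002]
ft_force: [-0.7, 0.1, 0.0]
grip_width: 0.05
```

```bash
python3 -c "
from h import *
delta([.595,-.062,.18],16.8); print(get_obs()['ft_force'])
im=snap('wrist','w4'); cv2.imwrite('pics/w4c.png',im[:,:,::-1])"
```

```text
pos [0.5546 0.0774 0.1971] phi 13.9
d mm [-145.     5.5   17.2] rot [ 0.3  0.  -2.9]
[-0.65441288  0.05438773  0.04650426]
```

View pics/w4c.png

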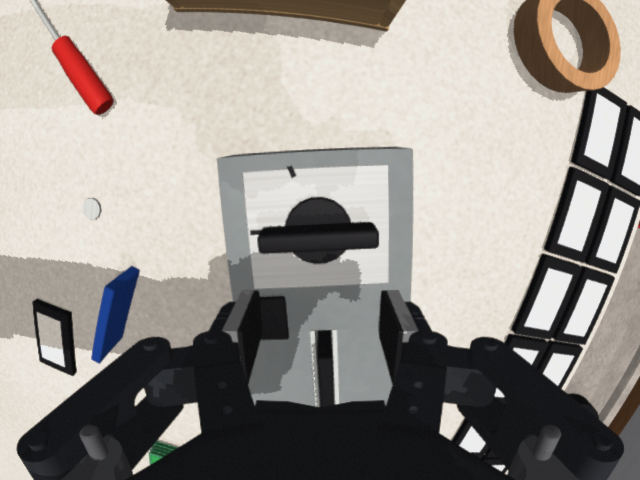

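The knob is back at rest: its bar at (318,237) points at the rest mark. The cover at (272,318) and the label in its slot at (325,365) haven't moved. Next is the label.

jog_arm(deltas=[[[-48, 2, 0, 0, 0, -1, 40], [-48, 2, 0, 0, 0, -1, 40], [-49, 2, 0, 0, 0, -1, 40], [0, 0, 0, 0, 0, 0, 40], [0, 0, 0, 0, 0, 0, 40]]])

```text
clock: 8.6
eef_pos: [0.5987, -0.064, 0.1935]
tool_rot: [0.593, 0.806, 0.001, -0.0]
ft_force: [0.4, 0.0, -1.2]
grip_width: 0.0401
```

```bash
python3 - <<'E'
from h import *
delta([.595,-.062,.12],16.8)
T=tool(); im=snap('wrist','w5'); C=wcam(T)
o=im[:,:,::-1].copy()
p=[.579,-.0095,.294]
for r in masks_of('label','wrist')[:3]:
    m=r['pixels']; print(r['conf'],r['at'],m.sum()); o[m]=o[m]//2+np.array([0,127,0],np.uint8)
for q in [(0,-.103,.094),(0,-.007,.094),(.0075,.001,.06),(-.0075,.001,.06),(-.0075,-.111,.06),(.0075,-.111,.06)]:
    u=wproj(C,W(p,q));print(q,u.round()); cv2.circle(o,tuple(int(a) for a in u),2,(0,0,255),-1)
cv2.imwrite('pics/w5o.png',cv2.resize(o[150:390,160:480],(800,600)))
E
```

```text
pos [ 0.5987 -0.064   0.1935] phi 17.3
d mm [ 2.9 -3.1 73.5] rot [ 0.1 -0.1  0.5]
0.97 [85.4, 156.8] 4083
0.79 [23.3, 345.4] 2589
0.59 [316.4, 227.2] 2518
(0, -0.103, 0.094) [313. 303.]
(0, -0.007, 0.094) [314. 167.]
(0.0075, 0.001, 0.06) [325. 153.]
(-0.0075, 0.001, 0.06) [304. 153.]
(-0.0075, -0.111, 0.06) [305. 294.]
(0.0075, -0.111, 0.06) [323. 294.]
```

View pics/w5o.png

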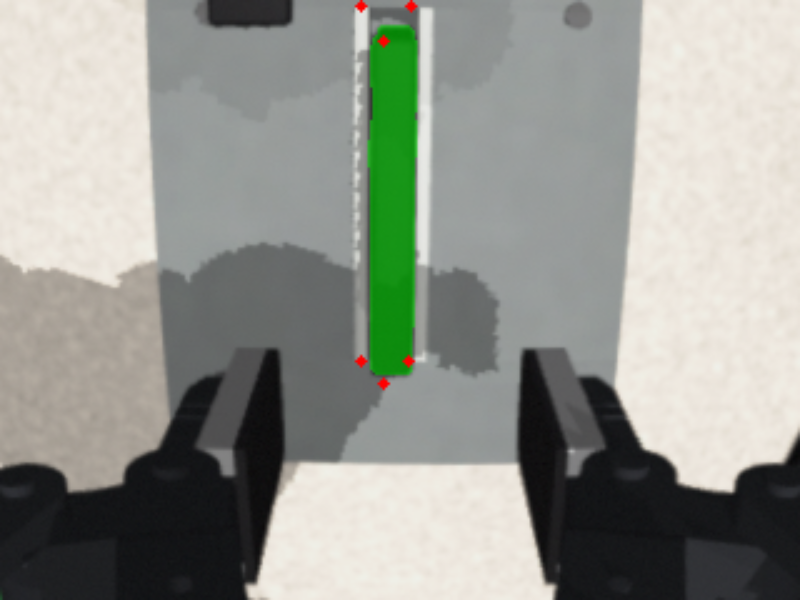

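The label top spans crop (392,28) to (392,375) and sits about 1 mm from the jaw centre plane. I'll descend now.

jog_arm(deltas=[[[6, -0.9, 30, 0, 0, 0.5, 40], [0, 0, 35, 0, 0, 0, 40], [0, 0, 30, 0, 0, 0, 40], [0, 0, 15, 0, 0, 0, 40], [0, 0, 0, 0, 0, 0, 40]]])

```text
clock: 9.2
eef_pos: [0.5956, -0.0495, 0.0821]
tool_rot: [0.591, 0.806, 0.002, 0.001]
ft_force: [-0.3, 0.8, 0.0]
grip_width: 0.0401
```

```bash
python3 -c "
from h import *
delta([.597,-.060,.071],16.8); print(get_obs()['ft_force'])"
```

```text
pos [ 0.5956 -0.0495  0.0821] phi 17.5
d mm [-10.4  -1.9  11.1] rot [ 0.3 -0.1  0.7]
[-0.25882146  0.82789124  0.00866317]
```

jog_arm(deltas=[[[-10, -2, 8, 0.3, 0, 0.5, 40], [0, 0, 2, 0, 0, 0, 40], [0, 0, 0, 0, 0, 0, 20], [0, 0, 0, 0, 0, 0, 14], [0, 0, 0, 0, 0, 0, 6]]])

```text
clock: 9.7
eef_pos: [0.5971, -0.0587, 0.0747]
tool_rot: [0.594, 0.804, 0.0, 0.0]
ft_force: [-2.7, -0.9, -1.5]
grip_width: 0.0106
```

jog_arm(deltas=[[[0, 0, 0, 0, 0, 0, 6], [0, 0, 0, 0, 0, 0, 6]]])

```text
clock: 9.9
eef_pos: [0.597, -0.0588, 0.0753]
tool_rot: [0.594, 0.804, 0.0, 0.0]
ft_force: [-0.5, -0.1, -0.7]
grip_width: 0.0108
```

jog_arm(deltas=[[[0, 0, -10, 0, 0, 0, 6], [0, 0, -20, 0, 0, 0, 6], [0, 0, -30, 0, 0, 0, 6], [0, 0, -30, 0, 0, 0, 6], [0, 0, -30, 0, 0, 0, 6]]])

```text
clock: 10.4
eef_pos: [0.5965, -0.0582, 0.1977]
tool_rot: [0.594, 0.804, 0.0, -0.001]
ft_force: [0.2, -0.0, -1.2]
grip_width: 0.0103
```

```bash
python3 -c "
from h import *
delta([.463,.322,.19],5); print(get_obs()['ft_force'],get_obs()['grip_width'])
im=snap('side','s2'); 
o=im[:,:,::-1].copy()
cv2.imwrite('pics/s2c.png',cv2.resize(o[60:310,180:510],(792,600)))"
```

```text
pos [ 0.5965 -0.0582  0.1977] phi 17.1
d mm [402.7 -15.7   8.8] rot [-0.1 -0.1 12.1]
[ 0.18172963 -0.04309365 -1.19488133] 0.010349726542873732
```

View pics/s2c.png

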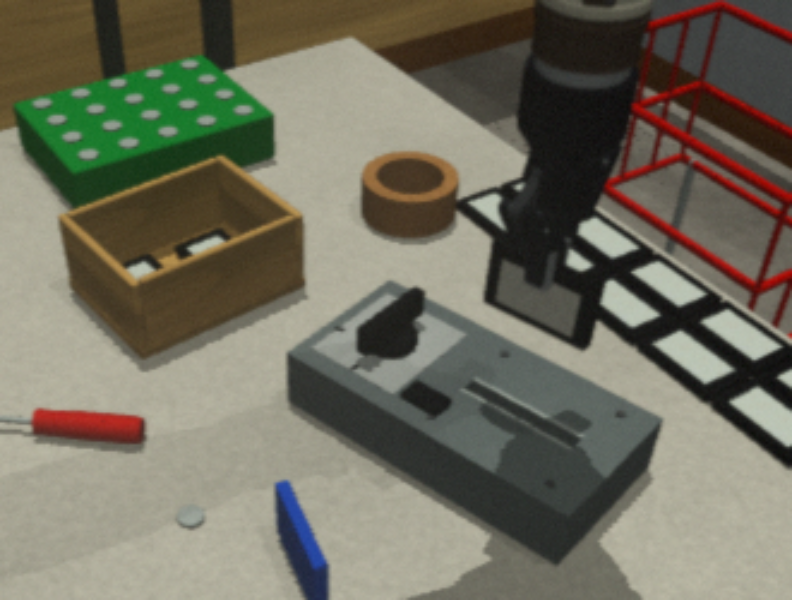

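The label is held clear, the slot is empty, and the knob and cover are undisturbed. I'll carry it to the crate.

jog_arm(deltas=[[[40, -1.5, 0, 0, 0, 0, 6], [40, -1.5, 0, 0, 0, 0, 6], [40, -1.5, 0, 0, 0, 0, 6], [40, -1.5, 0, 0, 0, 0, 6], [40, -1.5, 0, 0, 0, 0, 6]]])

```text
clock: 10.95
eef_pos: [0.5409, 0.132, 0.2134]
tool_rot: [0.598, 0.801, 0.011, 0.012]
ft_force: [0.5, 1.0, -1.1]
grip_width: 0.011
```

jog_arm(deltas=[[[40, -1.5, 0, 0, 0, 0, 6], [40, -1.5, 0, 0, 0, 0, 6], [40, -1.5, 0, 0, 0, 0, 6], [40, -1.5, 0, 0, 0, 0, 6], [30, -1.5, 0, 0, 0, 0, 6]]])

```text
clock: 11.45
eef_pos: [0.4792, 0.3227, 0.2188]
tool_rot: [0.597, 0.802, 0.018, 0.015]
ft_force: [0.4, -0.0, 0.3]
grip_width: 0.0108
```

jog_arm(deltas=[[[0, 0, 0, 0, 0, 6, 6], [0, 0, 0, 0, 0, 6, 6], [0, 0, 0, 0, 0, 0, 6]]])

```text
clock: 11.75
eef_pos: [0.4781, 0.3302, 0.222]
tool_rot: [0.677, 0.736, 0.024, 0.013]
ft_force: [-0.4, 0.1, -0.5]
grip_width: 0.0107
```

```bash
python3 -c "
from h import *
delta([.463,.322,.1],5); print(get_obs()['grip_width'])"
```

```text
pos [0.4781 0.3302 0.222 ] phi 4.8
d mm [ -8.5 -22.1 120.9] rot [ 3.  -0.8 -0.2]
0.010726168334119353
```

jog_arm(deltas=[[[-8.5, -22, 10, 3, -0.8, 0, 6], [0, 0, 10, 0, 0, 0, 6], [0, 0, 0, 0, 0, 0, 6]]])

```text
clock: 12.05
eef_pos: [0.4561, 0.3191, 0.2003]
tool_rot: [0.675, 0.737, -0.001, -0.001]
ft_force: [0.6, -0.8, -0.7]
grip_width: 0.0103
```

```bash
python3 - <<'E'
from h import *
delta([.463,.322,.075],5)
T=tool(); im=snap('wrist','w6'); C=wcam(T); o=im[:,:,::-1].copy()
for q in [(.1,.075,.09),(.1,-.075,.09),(-.1,.075,.09),(-.1,-.075,.09)]:
    u=wproj(C,W([.463,.322,np.radians(5)],q));print(q,u.round()); cv2.circle(o,tuple(int(a) for a in u),3,(0,0,255),-1)
cv2.imwrite('pics/w6o.png',o)
E
```

```text
pos [0.4561 0.3191 0.2003] phi 5.0
d mm [  2.3   7.4 125.3] rot [-0.1  0.   0. ]
(0.1, 0.075, 0.09) [471. 133.]
(0.1, -0.075, 0.09) [452. 326.]
(-0.1, 0.075, 0.09) [186. 132.]
(-0.1, -0.075, 0.09) [202. 326.]
```

View pics/w6o.png

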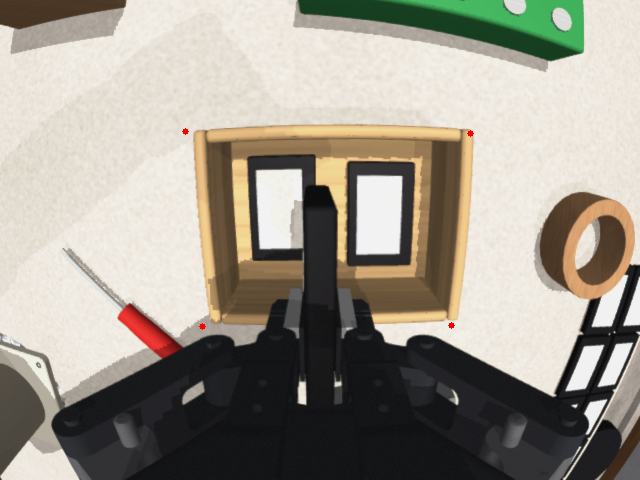

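jog_arm(deltas=[[[2.3, 11, 0, 0, 0, 0, 6], [0, 0, 20, 0, 0, 0, 6], [0, 0, 20, 0, 0, 0, 6], [0, 0, 0, 0, 0, 0, 6]]])

```text
clock: 12.5
eef_pos: [0.4715, 0.323, 0.1611]
tool_rot: [0.676, 0.737, 0.002, 0.0]
ft_force: [-0.3, -0.6, -1.1]
grip_width: 0.0103
```

```bash
python3 -c "
from h import *
delta([.4665,.322,.075],5)"
```

```text
pos [0.4715 0.323  0.1611] phi 5.0
d mm [-0.7 -5.3 86. ] rot [ 0.2 -0.1 -0. ]
```

jog_arm(deltas=[[[-0.7, -5, 20, 0, 0, 0, 6], [0, 0, 20, 0, 0, 0, 6], [0, 0, 20, 0, 0, 0, 6], [0, 0, 20, 0, 0, 0, 6], [0, 0, 0, 0, 0, 0, 6]]])

```text
clock: 13.0
eef_pos: [0.4736, 0.3245, 0.084]
tool_rot: [0.676, 0.737, 0.007, 0.002]
ft_force: [-0.5, 0.4, -0.5]
grip_width: 0.0107
```

```bash
python3 -c "
from h import *
delta([.4665,.322,.075],5); print(get_obs()['ft_force'])"
```

```text
pos [0.4736 0.3245 0.084 ] phi 4.9
d mm [-2.  -7.4  8.9] rot [ 0.7 -0.4 -0.1]
[-0.54667689  0.37748124 -0.49735919]
```

jog_arm(deltas=[[[-2, -6, 8, 0.7, -0.4, 0, 6], [0, 0, 3, 0, 0, 0, 6], [0, 0, 0, 0, 0, 0, 6]]])

```text
clock: 13.3
eef_pos: [0.4702, 0.3233, 0.0756]
tool_rot: [0.676, 0.737, 0.002, 0.0]
ft_force: [-0.3, -0.2, -0.7]
grip_width: 0.011
```

jog_arm(deltas=[[[0, 0, 0, 0, 0, 0, 20], [0, 0, 0, 0, 0, 0, 30], [0, 0, 0, 0, 0, 0, 40], [0, 0, 0, 0, 0, 0, 40], [0, 0, 0, 0, 0, 0, 40]]])

```text
clock: 13.8
eef_pos: [0.4719, 0.3245, 0.0787]
tool_rot: [0.676, 0.737, 0.004, 0.001]
ft_force: [-0.2, 1.1, 0.3]
grip_width: 0.0401
```

jog_arm(deltas=[[[0, 0, -10, 0, 0, 0, 40], [0, 0, -20, 0, 0, 0, 40], [0, 0, -40, 0, 0, 0, 40], [0, 0, -40, 0, 0, 0, 40], [0, 0, -40, 0, 0, 0, 40]]])

```text
clock: 14.3
eef_pos: [0.4668, 0.321, 0.2285]
tool_rot: [0.676, 0.737, -0.003, -0.001]
ft_force: [1.1, 0.9, 0.5]
grip_width: 0.0399
```

```bash
python3 - <<'E'
from h import *
im=snap('wrist','w7')[:,:,::-1]; s=snap('side','s3')[:,:,::-1]
cv2.imwrite('pics/f.png',np.hstack([im[90:490,140:540],cv2.resize(s[110:290,190:370],(390,390))]))
print(get_obs()['eef_pos'],get_obs()['grip_width'],get_obs()['ft_force'])
E
```

```text
[0.47026442 0.32340871 0.23452311] 0.04010755128148905 [ 0.99021524  0.58917014 -0.07140938]
```

```bash
ls pics
```

```text
f.png
s2.png
s2c.png
s3.png
side0.png
top0.png
v1.png
v2.png
w1.png
w1o.png
w2.png
w2c.png
w3.png
w3c.png
w4.png
w4c.png
w5.png
w5o.png
w6.png
w6o.png
w7.png
```

View pics/f.png

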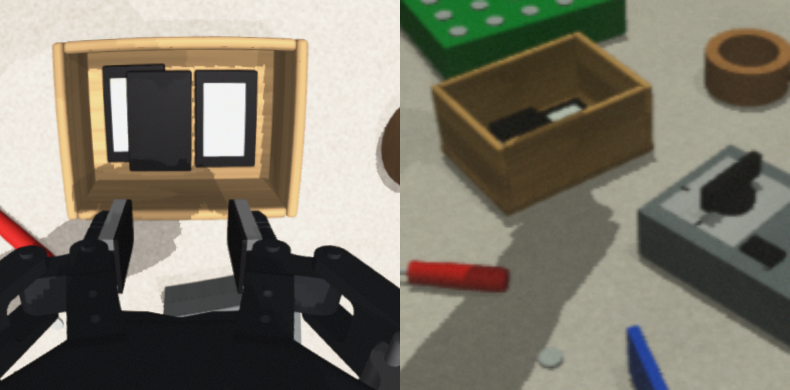

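The label lies face down inside the crate, at (160,120) in the left view, on top of one of the flat labels. The knob is at rest and the arm is clear. I'll settle for a moment and hand in.

jog_arm(deltas=[[[0, 0, 0, 0, 0, 0, 40], [0, 0, 0, 0, 0, 0, 40], [0, 0, 0, 0, 0, 0, 40]]])

```text
clock: 14.7
eef_pos: [0.47, 0.3232, 0.2352]
tool_rot: [0.676, 0.737, 0.004, 0.001]
ft_force: [-0.0, 0.0, -0.1]
grip_width: 0.0399
```

```bash
python3 -c "
from workcell import *
print(job_done())"
```

```text
the job is handed in; nothing more can be done
None
```

The job is done and handed in at about 14.7 s of the 64 s allowed; the hand-in gave no verdict.

- **Knob:** I gripped the bar and turned it clockwise to its stop, held it there for about 1.2 s, then opened the fingers and lifted away. The wrist picture showed the bar on its stop mark, with 2.2–2.6 N m of torque. After release, another picture showed it back at its rest mark with the label still in the slot.
- **Label:** I slid it up out of the slot and released it in the crate. The last pictures show it lying face down, low inside the crate, on top of one of the two flat labels.
- **Last checks:** The knob is at rest, the arm is clear and the wrist force reads about 0 N. The battery cover looks unmoved in every picture, but I did not measure its shift at the end.

**What disagreed:**
- **First grip on the knob:** It sat about 6 mm too high and a few mm off along the bar, so I redid it before turning.
- **Pad slip at the stop:** The tool turned 10–14° past the knob's stop angle, so the pads slipped on the bar.
- **Finger opening:** It read about 1–2 mm below the true thickness on both the bar and the label.
- **Position estimates:** The camera fits for the dock and crate differed by about 2–4 mm; I corrected this from the wrist pictures.

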